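# Sound the depth of the narrow brush well

## Task

Brush handles are to be cut to suit the narrow well of the wooden brush stand, whose depth nobody knows. Take the depth gauge out of its rest and press its rod gently (well under 25 N) down the narrow well until it bottoms out, the rim pushing the rubber ring up the rod. Let go and leave the gauge standing so, the ring on the rim marking the depth, with the things around undisturbed.

Things in the scene. Friction and masses are not known exactly. Their poses are not given: they have to be found in the camera images.
- gauge: loose depth gauge, about 90 g, upright in its rest: an aluminium rod, 12 mm in diameter, its foot chamfered over 3 mm to 8 mm, with a square wooden head to grip, 22 x 22 mm and 50 mm tall (150 to 200 mm above the foot). A black rubber ring slides on the rod. Origin at the centre of the foot (the rod's tip), z up along the rod, x and y square to the head's sides.
- rod_tip (a point): centre of the foot of the gauge's rod (same as the gauge's origin)
- ring_under (a point): centre of the underside of the black rubber ring on the gauge's rod (ring 32 mm across, 10 mm thick), on the rod's axis. It starts 36 to 48 mm above the rod's foot, slides along the rod (up to 136 mm above the foot) against a friction of about 4 N, and stays where it is left.
- rest: fixed wooden rest of the gauge, 70 x 70 x 35 mm, with an upright round hole of 14.5 mm in its middle, 30 mm deep, in which the gauge stands loosely. Origin at the centre of its underside, z up.
- stand: fixed wooden brush stand, 80 (x) x 150 (y) x 100 mm tall, with three upright round wells in a row along its y: the narrow one (14.5 mm) at y = +45 mm, and two wide ones (24.5 mm) at y = 0 and -45 mm. Origin at the centre of its underside, z up.
- well_mouth (a point): centre of the mouth of the narrow well (14.5 mm in diameter, 1.5 mm chamfer), level with the stand's top 100 mm above the table; z up, axes as the stand's. The well is blind; its hard bottom lies somewhere between 60 and 85 mm below the mouth, otherwise each time, and can only be felt.
- well_seat: wooden plug that closes the narrow well from below; its origin is at the underside of the stand under the well's centre and says nothing about how deep the well is. The plug's upper face is the well's bottom: hard, so that a rod arriving faster than about 15 mm/s strikes it with over 25 N.
- mug: loose white mug, 90 mm across, 70 mm tall, origin under its centre: leave alone
- paint_jar: loose jar of paint, 38 mm across, 60 mm tall, origin under its centre: leave alone
- brush: loose paint brush lying flat, 190 mm long, origin under its middle: leave alone
- pin_tub: loose white tub, 64 mm across, 30 mm tall, origin under its centre: leave alone
Mind the look-alikes: they are no part of the job. What is meant by the gauge is not green or orange, and is the larger of those in its own colour.

How it is judged (in metres and radians):
On the way, in this order (a step that is already met when the one before it is completed fails the run):
1. the gauge is lifted clear of its rest (z of rod_tip in the frame of rest above 0.038 m), for 0.05 s.
2. the rod's tip is 10 mm or more down the narrow well (x of rod_tip in the frame of well_mouth between -0.003 and 0.003 m and y of rod_tip in the frame of well_mouth between -0.003 and 0.003 m and z of rod_tip in the frame of well_mouth below -0.01 m), for 0.05 s.
3. the rod presses on the well's bottom with more than 1.5 N (x of rod_tip in the frame of well_mouth between -0.003 and 0.003 m and y of rod_tip in the frame of well_mouth between -0.003 and 0.003 m and z of rod_tip in the frame of well_mouth below -0.055 m and contact force between gauge and well_seat above 1.5 N), for 0.1 s.
At the end, for the whole second after the job is handed in: The gauge stands released and at rest in the narrow well, upright within 0.1 rad, the tip within 3 mm of the well's axis and at least 55 mm below the mouth, with the ring's underside within 2.5 mm of the rim's height, after the rod has pressed on the bottom with more than 1.5 N (x of rod_tip in the frame of well_mouth between -0.003 and 0.003 m and y of rod_tip in the frame of well_mouth between -0.003 and 0.003 m and z of rod_tip in the frame of well_mouth below -0.055 m and z of ring_under in the frame of well_mouth between -0.0025 and 0.0025 m and angle between gauge's own z axis and vertical below 0.1 rad and linear speed of gauge below 0.02 m/s); the robot touches nothing.
It fails at once if the gauge presses on the brush stand or its well with more than 25 N (contact force between gauge and stand above 25 N).
It fails at once if the mug is moved more than 30 mm (distance of mug from where it was at the start of the episode above 0.03 m).
It fails at once if the paint jar is moved more than 30 mm (distance of paint_jar from where it was at the start of the episode above 0.03 m).
It fails at once if the brush is moved more than 30 mm (distance of brush from where it was at the start of the episode above 0.03 m).
It fails at once if the pin tub is moved more than 30 mm (distance of pin_tub from where it was at the start of the episode above 0.03 m).
It also fails if it takes over 54 s, if anything falls off the work surface, if the arm or the gripper's body presses on something with over 40 N, if the wrist force passes 120 N, or if a joint passes its speed limit or range.

## Robot

A 7-joint arm with a two-finger parallel gripper is mounted at the origin on the work surface. World frame = base frame: x ahead of the robot, y to its left, z up, the work surface at z = 0. Lengths are in mm, angles in rad, forces in N, time in s.
With the tool pointing down it reaches from about 400 to 900 mm from the base axis. Payload 5.6 kg.
Tool frame: the origin (TCP) lies midway between the tips of the shut fingers; the grasp point (between the pads) lies 19 mm behind it (robot.hold_point_z is the distance from the TCP to the grasp point, in mm); z points along the fingers, y is the line along which they close (so a half turn about z gives the same grasp; the last joint's range is limited). The gripper opens to 92 mm and grips with 3 to 60 N. Pads are 20 mm wide; open, the fingers measure 128 mm over their backs; the gripper's body (75 mm by 189 mm) begins 69 mm behind the grasp point.
Start: joints at [1.154, 0.468, -0.012, 1.603, 0.006, 1.071, -0.056], TCP at [237.311, -605.138, 214.592] pointing down, gripper open.
Joint ranges: [-2.53, 2.53], [-0.31, 2.02], [-1.57, 1.55], [0.28, 2.44], [-1.29, 4.43], [0.15, 1.84], [-2.92, 2.92]. Speed limits (rad/s): [2.57, 2.57, 3.14, 3.14, 3.14, 3.14, 3.14].

## Interface

Orientations are given as a unit quaternion [x, y, z, w].
In Python, from cell import robot gives the robot as it stands.
- The arm moves only by the tool send_rows, never from a script. Its argument "moves" is one flat list of numbers, 7 for each row, row after row: the closure, from 0 (fully open) to 1 (shut), then the shift along the world's x, y, z in mm, then the turn, a rotation vector about the world's x, y, z in rad. In form: [fingers, dx, dy, dz, wx, wy, wz, fingers, dx, dy, dz, wx, wy, wz, ...]. A call has 1 to 5 rows; each row is the pose to reach, as a shift and turn from the pose commanded when the call began; what a row does not reach only later rows make up. A row lasts 1/12 s, in which the tool goes at most 41.7 mm and 7.16 degrees, less where a joint would pass 70% of its speed; a pose out of reach is approached as far as the arm can. A call with a gripper value outside its range is refused whole. The fingers move at their own pace and stop on an object; "squeeze" is the grip in N (left out, the last holds). Time passes only in rows, so rows that repeat a pose let the fingers close. It gives the time, the measured TCP pose, the force, the opening and the grip force at its end, in the units of the state.
- robot.observe(): the state, without advancing time (a new reading comes with each control period).
- robot.camera(name): name is "side" or "top"; returns a dict with "color" (400x640x3 uint8, red, green, blue), "z_map" (400x640 float32, mm along the optical axis (not along the pixel's ray), 0 where there is no reading), "mtx" (3x3 intrinsics, pixels), "eye" and "orientation" of the camera in the world. Camera axes: x right, y up, looking along -z (the intrinsics and any distortion apply to the point x, -y, -z); pixel columns grow to the right and rows downward; lengths in mm; the calibration is good to about 2 mm. A picture is of the moment at which its call begins.
- robot.close_job(): hands the job in; it is judged then, once.
The state is a dict: "clock": time; "q": joint angles; "qd": joint speeds; "joint_efforts": joint torques, N m; "eef_pos": TCP position; "tcp_rot": TCP orientation; "wrist_force": force on the tool from outside, world axes, zero at the start; "ft_torque": the same for the moment, N m; "width": finger opening in mm; "grasp_force": force on a finger pad.
Only numpy, scipy, OpenCV 4.12 (cv2) and the standard library are available. Lean on these libraries where they do the work, as an engineer would, in place of code of your own. Each camera call takes 0.05 s, during which the arm holds its last target. There are 200 camera calls.

## Working session

There is one attempt and no reset: what is moved stays moved. The work goes in short steps, Python scripts to look and compute and a tool call to move; the robot and the scene stay as the last step left them, time stands still between calls to the robot, and variables do not carry over. Pictures are saved under pics/ and viewed, at most 10 in all, crops included, and the job is handed in when it is done.

Besides the shell and the picture viewer there is one more tool, called after "Emit:" as name(argument=value, ...) on one line, values as JSON. send_rows: Moves the arm, as the interface text tells. Its arguments: {"type":"object","properties":{"moves":{"type":"array","items":{"type":"number"}},"squeeze":{"type":"number"}},"required":["moves"]}

```bash
ls; mkdir -p pics; cat > h.py <<'E'
import numpy as np,cv2
from scipy.spatial.transform import Rotation as R
from cell import robot
def snap(n):
    c=robot.camera(n); np.savez(f'{n}.npz',**{k:np.asarray(v) for k,v in c.items()}); return c
def load(n): return dict(np.load(f'{n}.npz'))
def world(c,u,v,d=None):
    "pixels+depth -> world"
    K=np.asarray(c['mtx']);d=np.asarray(d,float)
    p=np.stack([(u-K[0,2])/K[0,0]*d,-(v-K[1,2])/K[1,1]*d,-d],-1)
    return p@R.from_quat(c['orientation']).as_matrix().T+np.asarray(c['eye'])
def onplane(c,u,v,z):
    e=np.asarray(c['eye']);r=world(c,np.asarray(u,float),np.asarray(v,float),np.ones(np.shape(u)))-e
    return e+r*((z-e[2])/r[...,2])[...,None]
def save(n,img,s=1): cv2.imwrite(f'pics/{n}.png',cv2.cvtColor(cv2.resize(img,None,fx=s,fy=s,interpolation=cv2.INTER_CUBIC),cv2.COLOR_RGB2BGR))
E
python3 - <<'E'
from h import *
for n in('top','side'):
    c=snap(n);save(n+'0',c['color']);print(n,c['mtx'],c['eye'],R.from_quat(c['orientation']).as_matrix().round(3).tolist(),[k for k in c])
print(robot.observe())
E
```

```text
pics
top [[385.50873058   0.         318.09162469]
 [  0.         385.50873058 204.9939744 ]
 [  0.           0.           1.        ]] [485.09888181  27.69028066 963.10652904] [[0.007, 0.997, -0.075], [-1.0, 0.007, 0.0], [0.001, 0.075, 0.997]] ['color', 'z_map', 'mtx', 'eye', 'orientation']
side [[361.04874272   0.         318.60859342]
 [  0.         361.04874272 201.95167892]
 [  0.           0.           1.        ]] [252.41360431 414.41992723 688.58302498] [[-0.777, 0.482, -0.405], [-0.63, -0.591, 0.505], [0.004, 0.647, 0.763]] ['color', 'z_map', 'mtx', 'eye', 'orientation']
{'clock': 0.1, 'q': array([ 1.153995  ,  0.46829701, -0.01157971,  1.60352946,  0.00600589,
        1.07138906, -0.05631845]), 'qd': array([-0.00071063, -0.00016102,  0.00047357, -0.00244455, -0.00180613,
       -0.00209007, -0.00121742]), 'joint_efforts': array([ 5.49175802e-04, -5.21650136e+01, -1.25835242e-02, -2.44368696e+01,
       -5.68045210e-02,  1.41077707e-02,  7.46203636e-05]), 'eef_pos': array([ 237.08321994, -604.65856655,  213.73132183]), 'tcp_rot': array([ 9.82593901e-01,  1.85764889e-01, -2.11209188e-04, -7.65872682e-04]), 'wrist_force': array([-0.22309226,  0.29929844, -0.44942059]), 'ft_torque': array([-0.02915342, -0.01063986, -0.00472193]), 'grasp_force': 0.0, 'width': 91.82788109509316}
```

View pics/top0.png

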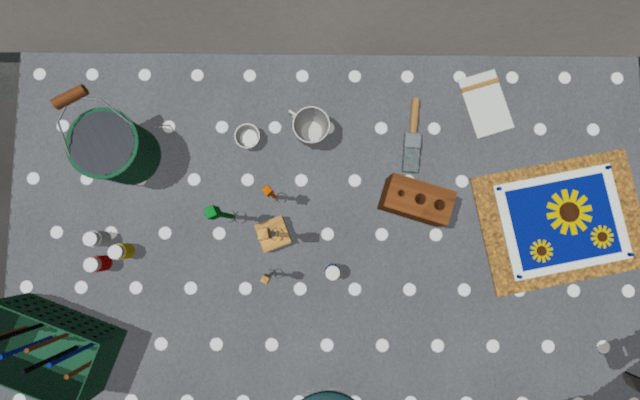

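View pics/side0.png

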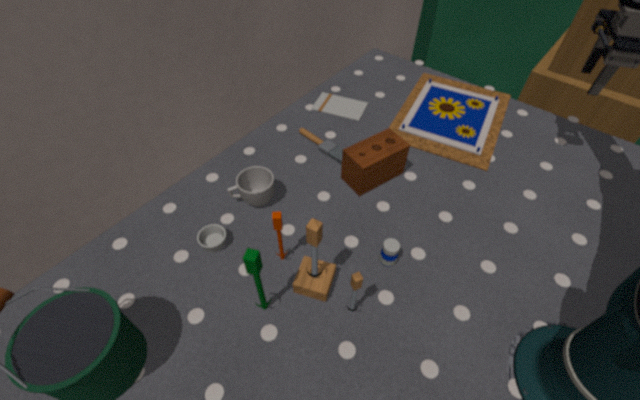

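The top view shows the gauge candidates: wood in rest (269,233), small wood (265,279), green (211,212) and orange (268,190). In the side view they are at (315,232), (356,282), (254,258) and (278,222). The larger wood-coloured one, standing in the rest, is the gauge. The narrow well is the leftmost hole at top (401,193). I'll check the choice in a crop.

```bash
python3 - <<'E'
from h import *
c=load('top');s=load('side')
a=cv2.resize(c['color'][205:265,235:305],None,fx=5.6,fy=5.6,interpolation=cv2.INTER_CUBIC)
b=cv2.resize(c['color'][165:235,370:465],None,fx=4,fy=4.8,interpolation=cv2.INTER_CUBIC)
d=cv2.resize(s['color'][210:310,265:375],None,fx=3.6,fy=2.6,interpolation=cv2.INTER_CUBIC)
e=cv2.resize(s['color'][120:200,330:420],None,fx=4,fy=3.25,interpolation=cv2.INTER_CUBIC)
im=np.zeros((600,800,3),np.uint8)
for x,(r,q) in((a,(0,0)),(b,(0,400)),(d,(338,0)),(e,(338,400))):
    im[r:r+x.shape[0],q:q+x.shape[1]]=x[:600-r,:800-q]
save('crop',im)
z=c['z_map']
v,u=np.mgrid[0:400,0:640];P=world(c,u,v,z)
def blob(m,name):
    n,l,st,ce=cv2.connectedComponentsWithStats(m.astype(np.uint8))
    for i in range(1,n):
        if st[i,4]>12:
            p=P[l==i];rc=cv2.minAreaRect(p[:,:2].astype(np.float32))
            print(name,ce[i].round(1),st[i,4],'med',np.median(p,0).round(1),'rect',np.round(rc[0],1),np.round(rc[1],1),round(rc[2],1))
box=lambda a,b,e,f:(u>a)&(u<b)&(v>e)&(v<f)
blob(box(235,305,205,265)&(P[...,2]>185)&(P[...,2]<230),'head')
blob(box(235,305,205,265)&(P[...,2]>25)&(P[...,2]<42),'rest')
blob(box(370,465,165,235)&(P[...,2]>92)&(P[...,2]<110),'stand')
blob(box(370,465,165,235)&(P[...,2]<90)&(c['color'].sum(-1)<150),'holes')
E
```

```text
head [263.1 232.9] 137 med [485.9 135.2 203.9] rect [485.9 136.2] [21.8 22. ] 9.7
rest [274.6 233.1] 682 med [485.2 130.3  34.4] rect [486.3 136.1] [70.  69.9] 21.2
stand [419.9 198. ] 2199 med [ 567.6 -200.8   99.1] rect [ 567.6 -202.9] [150.5  81.2] 73.3
holes [417.5 199.1] 18 med [ 571.4 -214.5   29.4] rect [ 570.3 -214.1] [13.1  2.6] 14.7
holes [436.3 205.1] 14 med [ 556.6 -257.7   36.5] rect [ 555.6 -257.1] [14.   3.3] 4.9
```

View pics/crop.png

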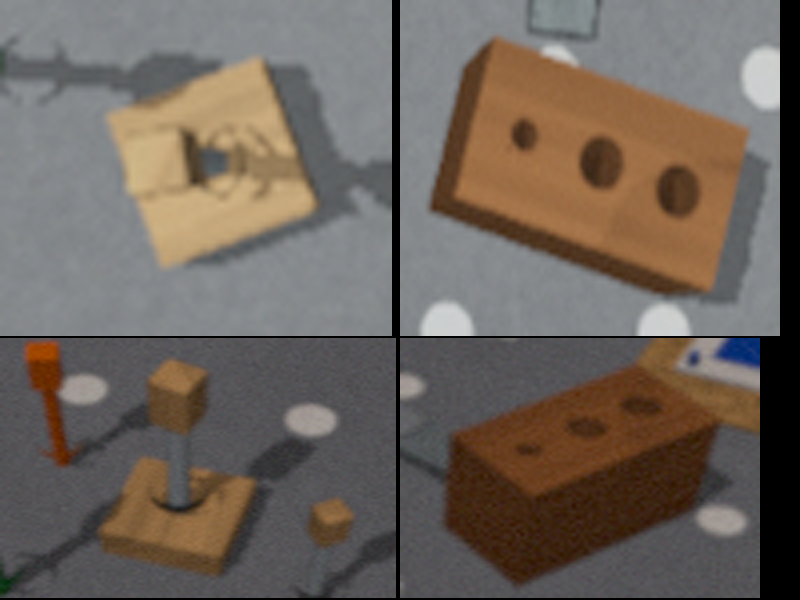

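The crop confirms it: the large wood head and rod with its black ring stand in the rest, and the narrow well is the small leftmost hole at about (401,193). Next I need the neighbours' heights and a cross-check of the well.

```bash
python3 - <<'E'
from h import *
c=load('top');s=load('side')
print('hole rays top',onplane(c,np.array([401.2,420.2,439.5]),np.array([192.9,199,204.6]),100.).round(1).tolist())
# side crop: hole px
print('side',onplane(s,np.array([330+(528-400)/4,330+(588-400)/4,330+(642-400)/4]),120+(np.array([449,427,404.])-338)/3.25,100.).round(1).tolist())
v,u=np.mgrid[0:400,0:640];P=world(c,u,v,c['z_map'])
for n,(a,b,e,f) in dict(green=(200,225,203,222),orange=(258,280,182,198),small=(257,275,272,288)).items():
    q=P[e:f,a:b].reshape(-1,3);h=np.percentile(q[:,2],97);print(n,h.round(),q[q[:,2]>h-8].mean(0).round())
# side view head top
Q=world(s,u,v,s['z_map']);m=(u>300)&(u<328)&(v>212)&(v<250)&(Q[...,2]>198)
print('side head',cv2.minAreaRect(Q[m][:,:2].astype(np.float32)),Q[m].mean(0).round(1))
m=(u>335)&(u<415)&(v>120)&(v<195)&(Q[...,2]>95);print('side stand',cv2.minAreaRect(Q[m][:,:2].astype(np.float32)))
E
```

```text
hole rays top [[578.3, -159.4, 100.0], [564.8, -202.0, 100.0], [552.5, -245.2, 100.0]]
side [[578.6, -158.3, 100.0], [564.1, -201.9, 100.0], [552.5, -245.8, 100.0]]
green 201.0 [528. 236. 216.]
orange 156.0 [578. 135. 155.]
small 143.0 [392. 137. 155.]
side head ((377.78912353515625, 274.4552001953125), (26.64645004272461, 374.86865234375), 37.78700256347656) [473.4 150.7 226.5]
side stand ((460.7747497558594, 81.1263427734375), (153.5933380126953, 770.9765625), 20.74498748779297)
```

Emit:
send_rows(moves=[0,26,28,14,0,0,0.12,0,52,56,28,0,0,0.24,0,78,84,42,0,0,0.36,0,104,112,56,0,0,0.48,0,130,140,70,0,0,0.6], squeeze=20)

```text
clock: 0.52
eef_pos: [368.1, -463.4, 284.9]
tcp_rot: [0.882, 0.47, -0.0, -0.0]
wrist_force: [0.2, -0.7, -0.5]
width: 91.9
grasp_force: 0.0
```

Emit:
send_rows(moves=[0,14,36,8,0,0,0.12,0,28,72,16,0,0,0.24,0,42,108,24,0,0,0.36,0,56,144,32,0,0,0.48,0,70,180,40,0,0,0.6])

```text
clock: 0.93
eef_pos: [437.4, -283.2, 324.8]
tcp_rot: [0.704, 0.71, -0.0, -0.0]
wrist_force: [1.0, 0.6, 0.6]
width: 92.0
grasp_force: 0.0
```

Emit:
send_rows(moves=[0,10,39,0,0,0,0.08,0,20,78,0,0,0,0.166,0,30,117,0,0,0,0.166,0,40,156,0,0,0,0.166,0,50,195,0,0,0,0.166])

```text
clock: 1.35
eef_pos: [487.1, -88.3, 324.6]
tcp_rot: [0.645, 0.764, -0.0, 0.0]
wrist_force: [0.7, -0.3, -0.1]
width: 91.8
grasp_force: 0.0
```

Emit:
send_rows(moves=[0,0,40,0,0,0,0,0,0,80,0,0,0,0,0,0,120,0,0,0,0,0,0,160,0,0,0,0,0,-1,200,0,0,0,0])

```text
clock: 1.77
eef_pos: [485.8, 111.5, 324.5]
tcp_rot: [0.645, 0.764, -0.0, 0.0]
wrist_force: [1.2, 0.2, 0.0]
width: 92.3
grasp_force: 0.0
```

Emit:
send_rows(moves=[0,0,24,-15,0,0,0,0,0,24,-45,0,0,0,0,0,24,-80,0,0,0,0,0,24,-95,0,0,0,0,0,24,-95,0,0,0])

```text
clock: 2.18
eef_pos: [483.6, 133.0, 225.8]
tcp_rot: [0.645, 0.764, -0.003, -0.002]
wrist_force: [-0.7, -0.6, -0.8]
width: 92.0
grasp_force: 0.0
```

```bash
python3 - <<'E'
from h import *
c=snap('top');s=snap('side');print(robot.observe()['eef_pos'])
a=cv2.resize(c['color'][160:300,190:350],(400,350),interpolation=cv2.INTER_CUBIC)
b=cv2.resize(s['color'][150:320,230:430],(400,340),interpolation=cv2.INTER_CUBIC)
save('ap',np.hstack([a[:340],b]))
E
```

```text
[486.27949591 133.99645251 229.67680688]
```

View pics/ap.png

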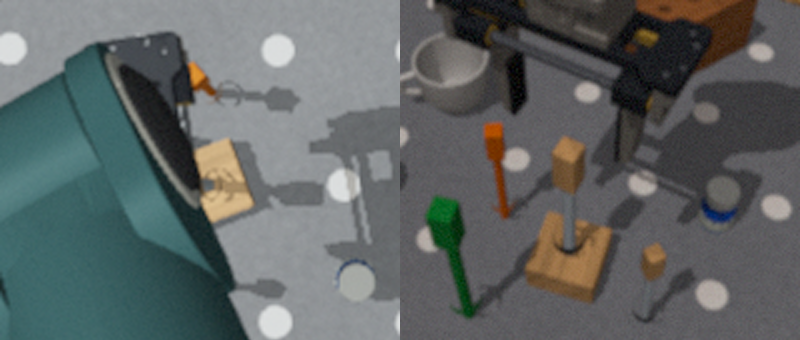

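The crops show the open fingers straddling the gauge's head, clear of the orange and green look-alikes. I'll descend and grip.

Emit:
send_rows(moves=[0,0,1,-20,0,0,0,0,0,1,-40,0,0,0,0,0,1,-55,0,0,0,0,0,1,-68,0,0,0,0,0,1,-68,0,0,0])

```text
clock: 2.7
eef_pos: [486.1, 134.4, 161.1]
tcp_rot: [0.645, 0.764, -0.001, -0.0]
wrist_force: [-0.6, 0.6, 0.2]
width: 91.9
grasp_force: 0.0
```

Emit:
send_rows(moves=[0.4,0,0,0,0,0,0,0.6,0,0,0,0,0,0,0.7,0,0,0,0,0,0,0.8,0,0,0,0,0,0,0.8,0,0,0,0,0,0], squeeze=20)

```text
clock: 3.12
eef_pos: [486.8, 134.9, 162.4]
tcp_rot: [0.645, 0.764, 0.0, 0.001]
wrist_force: [-0.0, -0.2, -0.4]
width: 60.8
grasp_force: 0.0
```

Emit:
send_rows(moves=[0.9,0,0,0,0,0,0,0.9,0,0,0,0,0,0,0.9,0,0,0,0,0,0,0.9,0,0,0,0,0,0,0.9,0,0,0,0,0,0])

```text
clock: 3.53
eef_pos: [486.3, 134.9, 161.6]
tcp_rot: [0.645, 0.764, -0.0, -0.0]
wrist_force: [-0.1, 0.0, -0.1]
width: 26.9
grasp_force: 0.0
```

Emit:
send_rows(moves=[1,0,0,0,0,0,0,1,0,0,0,0,0,0,1,0,0,0,0,0,0,1,0,0,0,0,0,0,1,0,0,0,0,0,0])

```text
clock: 3.95
eef_pos: [486.2, 134.9, 161.5]
tcp_rot: [0.645, 0.764, -0.0, -0.0]
wrist_force: [0.5, 0.0, -0.1]
width: 22.3
grasp_force: 20.0
```

Emit:
send_rows(moves=[1,0,0,8,0,0,0,1,0,0,20,0,0,0,1,0,0,35,0,0,0,1,0,0,50,0,0,0,1,0,0,50,0,0,0])

```text
clock: 4.37
eef_pos: [488.3, 135.8, 215.2]
tcp_rot: [0.645, 0.764, 0.002, 0.002]
wrist_force: [0.3, -0.3, -1.7]
width: 22.0
grasp_force: 20.0
```

Emit:
send_rows(moves=[1,0,0,30,0,0,0,1,0,0,60,0,0,0,1,0,-10,88,0,0,0,1,2,-38,90,0,0,0,1,6,-72,90,0,0,0])

```text
clock: 4.78
eef_pos: [492.9, 64.7, 304.0]
tcp_rot: [0.643, 0.766, 0.002, 0.002]
wrist_force: [0.4, 0.3, -2.6]
width: 21.9
grasp_force: 20.0
```

Emit:
send_rows(moves=[1,14,-36,0,0,0,0,1,28,-72,0,0,0,0,1,42,-108,0,0,0,0,1,56,-144,0,0,0,0,1,70,-178,0,0,0,0])

```text
clock: 5.2
eef_pos: [562.5, -117.6, 301.6]
tcp_rot: [0.645, 0.764, -0.0, 0.0]
wrist_force: [0.2, 0.5, -1.2]
width: 21.8
grasp_force: 20.0
```

Emit:
send_rows(moves=[1,10,-28,0,0,0,0,1,17,-45,-10,0,0,0,1,17,-45,-24,0,0,0,1,17,-45,-24,0,0,0,1,17,-45,-24,0,0,0])

```text
clock: 5.62
eef_pos: [578.7, -159.6, 276.9]
tcp_rot: [0.645, 0.764, -0.0, -0.001]
wrist_force: [0.5, 0.1, 0.0]
width: 21.8
grasp_force: 20.0
```

```bash
python3 - <<'E'
from h import *
c=snap('top');s=snap('side');o=robot.observe();print(o['eef_pos'],o['clock'],o['wrist_force'])
a=cv2.resize(c['color'][140:250,360:480],(400,366),interpolation=cv2.INTER_CUBIC)
b=cv2.resize(s['color'][80:190,320:440],(400,366),interpolation=cv2.INTER_CUBIC)
save('well1',np.hstack([a,b]))
E
```

```text
[ 579.57296224 -159.06396788  278.3988789 ] 5.7167 [ 0.4780145  -0.05511855 -1.62707917]
```

View pics/well1.png

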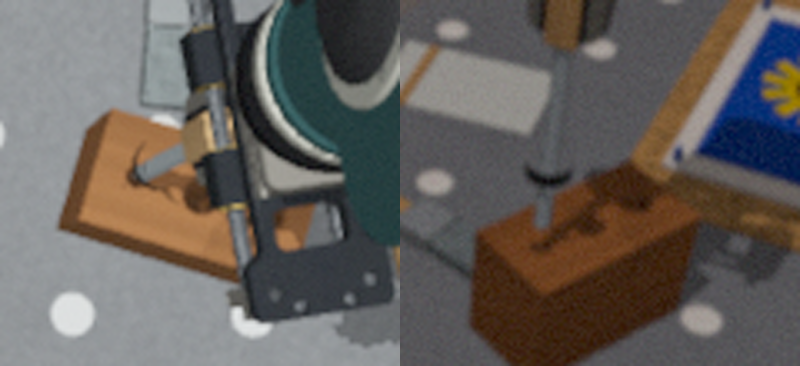

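The top crop shows the rod foot at about (400,193), and the side crop at about (363,148), just above the narrow well. I'll fit the rod's axis in both views and compare it with the well.

```bash
cat > axis.py <<'E'
from h import *
def axis(zlo,zhi,cx,cy,zt=100.):
    N=[];
    for n in('top','side'):
        c=load(n);v,u=np.mgrid[0:400,0:640];P=world(c,u,v,c['z_map'])
        m=(np.hypot(P[...,0]-cx,P[...,1]-cy)<12)&(P[...,2]>zlo)&(P[...,2]<zhi)
        uv=np.stack([u[m],v[m]],1).astype(np.float32)
        vx,vy,x0,y0=cv2.fitLine(uv,cv2.DIST_HUBER,0,.01,.01).ravel()
        a=onplane(c,np.array([x0-9*vx,x0+9*vx]),np.array([y0-9*vy,y0+9*vy]),0.)-c['eye']
        k=np.cross(a[0],a[1]);k/=np.linalg.norm(k);N.append((k,k@c['eye']));
        pr=(P[m]-c['eye']);print(n,m.sum(),'z',P[m][:,2].min().round(),P[m][:,2].max().round(),'xy',P[m].mean(0).round(1))
    A=np.array([k for k,_ in N]);b=np.array([d for _,d in N])
    for z in zt,(zlo+zhi)/2: print('axis at',z,np.linalg.solve(A[:,:2],b-A[:,2]*z).round(1))
    d=np.cross(*A);print('tilt',(d/d[2]).round(3))
E
python3 - <<'E'
from axis import *
axis(183,238,579,-159); axis(183,238,579,-159,120.)
c=load('side');v,u=np.mgrid[0:400,0:640];P=world(c,u,v,c['z_map'])
m=(np.hypot(P[...,0]-579,P[...,1]+159)<20)&(P[...,2]>104)
for z in range(104,200,6):
    k=m&(abs(P[...,2]-z)<3);print(z,k.sum(),u[k].mean().round(1) if k.any() else '',v[k].mean().round(1) if k.any() else '',c['color'][k].mean(0).round() if k.any() else '')
E
```

```text
top 44 z 185.0 237.0 xy [ 577.8 -153.6  211.1]
side 113 z 183.0 238.0 xy [ 578.4 -153.6  211.5]
axis at 100.0 [ 586.3 -169.9]
axis at 210.5 [ 574.2 -146.5]
tilt [-0.109  0.212  1.   ]
top 44 z 185.0 237.0 xy [ 577.8 -153.6  211.1]
side 113 z 183.0 238.0 xy [ 578.4 -153.6  211.5]
axis at 120.0 [ 584.1 -165.7]
axis at 210.5 [ 574.2 -146.5]
tilt [-0.109  0.212  1.   ]
104 0   
110 0   
116 0   
122 1 362.0 148.0 [93. 81. 76.]
128 10 362.0 146.3 [89. 85. 86.]
134 10 361.9 144.1 [87. 81. 81.]
140 11 363.3 142.5 [86. 86. 87.]
146 10 362.6 140.3 [85. 85. 87.]
152 11 362.9 138.2 [76. 77. 79.]
158 9 363.1 136.2 [65. 66. 69.]
164 0   
170 18 363.6 133.8 [35. 36. 37.]
176 44 364.1 131.6 [56. 56. 58.]
182 16 364.6 128.1 [81. 83. 85.]
188 10 365.0 125.5 [86. 88. 91.]
194 11 364.8 123.4 [86. 89. 92.]
```

```bash
python3 - <<'E'
from h import *
from scipy.optimize import least_squares
for n in('side','top'):
    c=load(n);v,u=np.mgrid[0:400,0:640];P=world(c,u,v,c['z_map'])
    for lo,hi in((126,158),(184,228)):
        m=(np.hypot(P[...,0]-579,P[...,1]+157)<14)&(P[...,2]>lo)&(P[...,2]<hi)
        p=P[m]
        if len(p)<8: continue
        r=least_squares(lambda q:np.hypot(p[:,0]-q[0],p[:,1]-q[1])-6,[581,-160],loss='soft_l1')
        print(n,lo,hi,len(p),'axis',r.x.round(1),'rms',np.sqrt((r.fun**2).mean()).round(2))
E
```

```text
side 126 158 55 axis [ 580.5 -157.9] rms 0.83
side 184 228 90 axis [ 580.6 -157.7] rms 0.86
top 126 158 15 axis [ 574.2 -149.1] rms 1.91
top 184 228 37 axis [ 580.  -157.7] rms 0.27
```

Emit:
send_rows(moves=[1,-1,-1.5,0,0,0,0,1,-1,-1.5,-5,0,0,0,1,-1,-1.5,-10,0,0,0,1,-1,-1.5,-14,0,0,0,1,-1,-1.5,-16,0,0,0])

```text
clock: 6.13
eef_pos: [577.9, -161.5, 260.7]
tcp_rot: [0.645, 0.764, -0.0, -0.0]
wrist_force: [-0.1, -0.3, -2.0]
width: 22.1
grasp_force: 20.0
```

Emit:
send_rows(moves=[1,0,0,-2,0,0,0,1,0,0,-4,0,0,0,1,0,0,-6,0,0,0,1,0,0,-8,0,0,0,1,0,0,-9,0,0,0])

```text
clock: 6.55
eef_pos: [578.2, -161.6, 252.2]
tcp_rot: [0.645, 0.764, -0.0, -0.0]
wrist_force: [0.4, 0.5, -1.1]
width: 21.6
grasp_force: 20.0
```

Emit:
send_rows(moves=[1,0,0,-1,0,0,0,1,0,0,-2,0,0,0,1,0,0,-3,0,0,0,1,0,0,-4,0,0,0,1,0,0,-4,0,0,0])

```text
clock: 6.97
eef_pos: [578.2, -161.6, 248.4]
tcp_rot: [0.645, 0.764, -0.0, -0.0]
wrist_force: [-0.1, 0.3, -2.1]
width: 21.7
grasp_force: 20.0
```

Emit:
send_rows(moves=[1,0,0,-2,0,0,0,1,0,0,-4,0,0,0,1,0,0,-6,0,0,0,1,0,0,-8,0,0,0,1,0,0,-10,0,0,0])

```text
clock: 7.38
eef_pos: [578.3, -161.6, 238.3]
tcp_rot: [0.645, 0.764, -0.0, -0.0]
wrist_force: [0.1, -1.0, -0.8]
width: 21.7
grasp_force: 20.0
```

```bash
python3 - <<'E'
from h import *
c=snap('top');s=snap('side');o=robot.observe();print(o['eef_pos'],o['clock'],o['wrist_force'])
a=cv2.resize(c['color'][140:250,360:480],(400,366),interpolation=cv2.INTER_CUBIC)
b=cv2.resize(s['color'][80:190,320:440],(400,366),interpolation=cv2.INTER_CUBIC)
save('well2',np.hstack([a,b]))
E
```

```text
[ 578.07051055 -161.60675204  238.11254257] 7.4833 [-0.41789788 -0.9477209  -0.9742417 ]
```

View pics/well2.png

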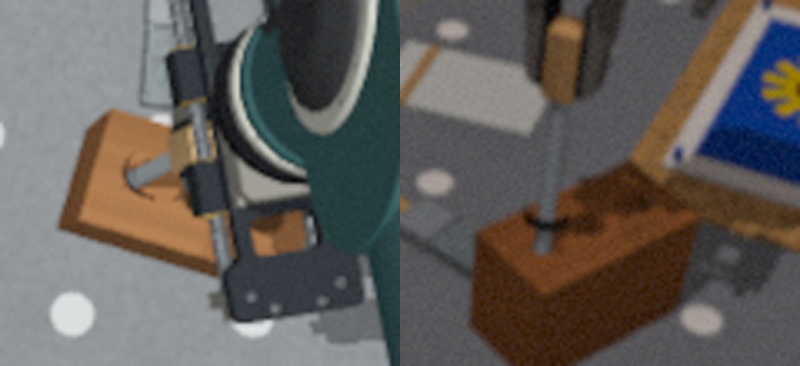

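The crop shows the rod inside the narrow well, entering at about side pixel (363,155), with no contact force. I'll keep going down, slower towards the bottom.

Emit:
send_rows(moves=[1,0,0,-3,0,0,0,1,0,0,-6,0,0,0,1,0,0,-9,0,0,0,1,0,0,-12,0,0,0,1,0,0,-15,0,0,0])

```text
clock: 7.9
eef_pos: [578.3, -161.6, 223.2]
tcp_rot: [0.645, 0.764, -0.0, -0.0]
wrist_force: [-0.1, -0.4, -0.8]
width: 21.9
grasp_force: 20.0
```

Emit:
send_rows(moves=[1,0,0,-3,0,0,0,1,0,0,-6,0,0,0,1,0,0,-9,0,0,0,1,0,0,-11,0,0,0,1,0,0,-12,0,0,0])

```text
clock: 8.32
eef_pos: [578.2, -161.6, 211.2]
tcp_rot: [0.645, 0.764, -0.0, -0.0]
wrist_force: [-0.1, -0.7, -1.2]
width: 21.8
grasp_force: 20.0
```

Emit:
send_rows(moves=[1,0,0,-1,0,0,0,1,0,0,-2,0,0,0,1,0,0,-3,0,0,0,1,0,0,-4,0,0,0,1,0,0,-5,0,0,0])

```text
clock: 8.73
eef_pos: [578.4, -161.7, 207.1]
tcp_rot: [0.645, 0.764, -0.0, 0.0]
wrist_force: [-1.1, 0.1, 3.8]
width: 21.7
grasp_force: 20.0
```

Emit:
send_rows(moves=[1,0,0,-0.8,0,0,0,1,0,0,-1.6,0,0,0,1,0,0,-2.4,0,0,0,1,0,0,-3.2,0,0,0,1,0,0,-4,0,0,0], squeeze=10)

```text
clock: 9.15
eef_pos: [578.4, -161.7, 202.6]
tcp_rot: [0.645, 0.764, 0.0, 0.0]
wrist_force: [-1.2, -0.1, 3.3]
width: 22.2
grasp_force: 10.0
```

Emit:
send_rows(moves=[1,0,0,-0.8,0,0,0,1,0,0,-1.6,0,0,0,1,0,0,-2.4,0,0,0,1,0,0,-3.2,0,0,0,1,0,0,-4,0,0,0])

```text
clock: 9.57
eef_pos: [578.4, -161.7, 198.6]
tcp_rot: [0.645, 0.764, 0.0, 0.0]
wrist_force: [-0.9, 0.0, 3.8]
width: 21.8
grasp_force: 10.0
```

Emit:
send_rows(moves=[1,0,0,-0.7,0,0,0,1,0,0,-1.4,0,0,0,1,0,0,-2.1,0,0,0,1,0,0,-2.8,0,0,0,1,0,0,-3.5,0,0,0])

```text
clock: 9.98
eef_pos: [578.4, -161.7, 195.1]
tcp_rot: [0.645, 0.764, 0.0, 0.0]
wrist_force: [-0.2, -0.1, 3.1]
width: 22.0
grasp_force: 10.0
```

Emit:
send_rows(moves=[1,0,0,-0.7,0,0,0,1,0,0,-1.4,0,0,0,1,0,0,-2.1,0,0,0,1,0,0,-2.8,0,0,0,1,0,0,-3.5,0,0,0])

```text
clock: 10.4
eef_pos: [578.4, -161.6, 191.6]
tcp_rot: [0.645, 0.764, 0.0, 0.0]
wrist_force: [-0.6, -0.0, 3.4]
width: 21.8
grasp_force: 10.0
```

Emit:
send_rows(moves=[1,0,0,-0.7,0,0,0,1,0,0,-1.4,0,0,0,1,0,0,-2.1,0,0,0,1,0,0,-2.8,0,0,0,1,0,0,-3.5,0,0,0])

```text
clock: 10.82
eef_pos: [578.3, -161.7, 188.0]
tcp_rot: [0.645, 0.764, -0.0, 0.0]
wrist_force: [0.3, -0.8, 3.0]
width: 22.0
grasp_force: 10.0
```

Emit:
send_rows(moves=[1,0,0,-0.7,0,0,0,1,0,0,-1.4,0,0,0,1,0,0,-2.1,0,0,0,1,0,0,-2.8,0,0,0,1,0,0,-3.5,0,0,0])

```text
clock: 11.23
eef_pos: [578.4, -161.6, 184.5]
tcp_rot: [0.645, 0.764, 0.0, 0.0]
wrist_force: [-0.0, -1.0, 3.4]
width: 21.6
grasp_force: 10.0
```

Emit:
send_rows(moves=[1,0,0,-0.7,0,0,0,1,0,0,-1.4,0,0,0,1,0,0,-2.1,0,0,0,1,0,0,-2.8,0,0,0,1,0,0,-3.5,0,0,0])

```text
clock: 11.65
eef_pos: [578.3, -161.7, 181.0]
tcp_rot: [0.645, 0.764, 0.0, 0.0]
wrist_force: [-0.8, -0.4, 4.1]
width: 22.1
grasp_force: 10.0
```

Emit:
send_rows(moves=[1,0,0,-0.7,0,0,0,1,0,0,-1.4,0,0,0,1,0,0,-2.1,0,0,0,1,0,0,-2.8,0,0,0,1,0,0,-3.5,0,0,0])

```text
clock: 12.07
eef_pos: [578.3, -161.7, 177.5]
tcp_rot: [0.645, 0.764, 0.0, 0.0]
wrist_force: [0.0, 0.3, 2.7]
width: 22.1
grasp_force: 10.0
```

```bash
python3 - <<'E'
from h import *
s=snap('side');o=robot.observe();print(o['eef_pos'],o['wrist_force'])
b=cv2.resize(s['color'][80:190,310:430],(640,586),interpolation=cv2.INTER_CUBIC)
save('well3',b)
v,u=np.mgrid[0:400,0:640];P=world(s,u,v,s['z_map'])
m=(np.hypot(P[...,0]-579,P[...,1]+159)<22)&(P[...,2]>104)
for z in range(106,236,4):
    k=m&(abs(P[...,2]-z)<2)
    if k.any(): print(z,k.sum(),np.ptp(u[k]),s['color'][k].mean(0).round())
E
```

```text
[ 578.30206397 -161.65850463  177.39624527] [ 0.43154711 -0.81220268  1.0141443 ]
106 28 12 [55. 44. 37.]
110 17 13 [81. 70. 65.]
114 6 4 [90. 89. 91.]
118 5 3 [90. 91. 94.]
122 8 4 [88. 85. 88.]
126 5 4 [90. 88. 91.]
130 8 4 [89. 87. 88.]
134 6 4 [88. 83. 82.]
138 7 4 [86. 87. 87.]
142 7 4 [87. 87. 90.]
146 5 4 [85. 88. 89.]
150 9 4 [87. 89. 91.]
154 6 4 [85. 87. 90.]
158 5 4 [83. 84. 87.]
162 9 5 [79. 78. 78.]
166 3 2 [82. 73. 69.]
170 1 0 [91. 75. 60.]
174 12 8 [93. 73. 54.]
178 18 15 [87. 67. 47.]
182 30 17 [74. 58. 43.]
186 22 16 [75. 59. 42.]
190 27 16 [76. 60. 43.]
194 25 15 [76. 58. 40.]
198 25 17 [76. 60. 44.]
202 29 17 [75. 59. 42.]
206 27 17 [78. 61. 44.]
210 25 16 [77. 61. 43.]
214 33 17 [75. 59. 42.]
218 31 16 [90. 70. 49.]
222 67 17 [110.  84.  57.]
226 19 16 [46. 39. 34.]
230 20 17 [42. 37. 34.]
234 17 17 [37. 33. 33.]
```

View pics/well3.png

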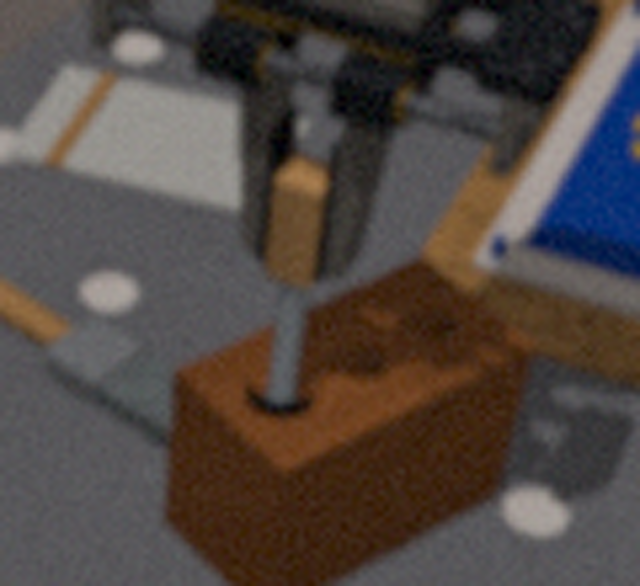

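The ring now sits on the rim (crop 278,400). The head top is at z≈222, so the tip is at about 21 and the gauge isn't slipping in the grip. Continuing.

Emit:
send_rows(moves=[1,0,0,-0.7,0,0,0,1,0,0,-1.4,0,0,0,1,0,0,-2.1,0,0,0,1,0,0,-2.8,0,0,0,1,0,0,-2.8,0,0,0])

```text
clock: 12.53
eef_pos: [578.3, -161.7, 174.6]
tcp_rot: [0.645, 0.764, 0.0, 0.0]
wrist_force: [1.4, -1.0, 1.7]
width: 21.8
grasp_force: 10.0
```

Emit:
send_rows(moves=[1,0,0,-0.7,0,0,0,1,0,0,-1.4,0,0,0,1,0,0,-2.1,0,0,0,1,0,0,-2.8,0,0,0,1,0,0,-2.8,0,0,0])

```text
clock: 12.95
eef_pos: [578.4, -161.6, 172.4]
tcp_rot: [0.645, 0.764, -0.0, 0.0]
wrist_force: [-0.3, -0.9, 5.2]
width: 22.1
grasp_force: 10.0
```

Emit:
send_rows(moves=[1,0,0,-0.5,0,0,0,1,0,0,-1,0,0,0,1,0,0,-1.5,0,0,0,1,0,0,-1.5,0,0,0,1,0,0,-1.5,0,0,0])

```text
clock: 13.37
eef_pos: [578.7, -161.7, 172.3]
tcp_rot: [0.645, 0.764, -0.0, 0.001]
wrist_force: [-2.3, -0.1, 12.6]
width: 21.9
grasp_force: 10.0
```

The rod has bottomed: the force is up to 12.6 N with no further travel. I'll ease the load and then release.

Emit:
send_rows(moves=[1,0,0,0.5,0,0,0,1,0,0,1.2,0,0,0,1,0,0,1.2,0,0,0,0.7,0,0,1.2,0,0,0,0.7,0,0,1.2,0,0,0])

```text
clock: 13.78
eef_pos: [577.7, -161.3, 171.0]
tcp_rot: [0.645, 0.764, -0.0, -0.001]
wrist_force: [-0.2, 0.9, 0.7]
width: 27.2
grasp_force: 0.0
```

Emit:
send_rows(moves=[0.5,0,0,0,0,0,0,0.3,0,0,0,0,0,0,0.2,0,0,0,0,0,0,0.2,0,0,0,0,0,0,0.2,0,0,0,0,0,0])

```text
clock: 14.2
eef_pos: [578.2, -161.6, 171.5]
tcp_rot: [0.645, 0.764, -0.0, -0.0]
wrist_force: [-0.1, 0.2, 0.1]
width: 59.1
grasp_force: 0.0
```

Emit:
send_rows(moves=[0.2,0,0,8,0,0,0,0.2,0,0,25,0,0,0,0.2,0,0,50,0,0,0,0.2,0,0,85,0,0,0,0.2,0,0,110,0,0,0])

```text
clock: 14.62
eef_pos: [578.9, -161.4, 284.7]
tcp_rot: [0.645, 0.764, 0.001, 0.001]
wrist_force: [0.7, -0.5, 0.2]
width: 73.5
grasp_force: 0.0
```

Emit:
send_rows(moves=[0.2,-15,30,0,0,0,0,0.2,-30,65,0,0,0,0,0.2,-45,100,0,0,0,0,0.2,-60,130,0,0,0,0,0.2,-60,130,0,0,0,0])

```text
clock: 15.03
eef_pos: [516.0, -24.4, 283.1]
tcp_rot: [0.641, 0.767, 0.001, -0.0]
wrist_force: [-0.7, 0.4, -0.3]
width: 73.7
grasp_force: 0.0
```

```bash
python3 - <<'E'
from h import *
s=snap('side');c=snap('top');o=robot.observe();print(o['eef_pos'],o['clock'],o['wrist_force'])
b=cv2.resize(s['color'][80:190,310:430],(400,366),interpolation=cv2.INTER_CUBIC)
a=cv2.resize(c['color'][140:250,360:480],(400,366),interpolation=cv2.INTER_CUBIC)
save('fin',np.hstack([a,b]))
for n,c in(('side',s),('top',c)):
    v,u=np.mgrid[0:400,0:640];P=world(c,u,v,c['z_map'])
    m=(np.hypot(P[...,0]-579,P[...,1]+159)<25)&(P[...,2]>104)
    print(n,'head top',np.percentile(P[m][:,2],[90,97]))
    k=(np.hypot(P[...,0]-579,P[...,1]+159)<25)&(abs(P[...,2]-110)<12)&(c['color'].sum(-1)<140);print('dark z',np.percentile(P[k][:,2],[5,25,50,75,95]).round(1),k.sum())
    t=m&(P[...,2]>210);print(cv2.minAreaRect(P[t][:,:2].astype(np.float32)) if t.any() else '')
E
```

```text
[518.24241198 -30.49608729 282.80153055] 15.1333 [ 0.30271991 -0.74037706 -0.41072316]
side head top [216.0189502  217.25604323]
dark z [ 99.4 100.5 101.3 103.2 108.7] 114
((579.4749145507812, -159.28768920898438), (21.67584991455078, 23.624408721923828), 9.373022079467773)Traceback (most recent call last):
  File "<stdin>", line 9, in <module>
    return _quantile_unchecked(
        a, q, axis, out, overwrite_input, method, keepdims, weights)
    return _ureduce(a,
                    func=_quantile_ureduce_func,
    ...<5 lines>...
                    overwrite_input=overwrite_input,
                    method=method)
    r = func(a, **kwargs)
    result = _quantile(arr,
                       quantiles=q,
    ...<2 lines>...
                       out=out,
                       weights=wgt)
    slices_having_nans = np.isnan(arr[-1, ...])
                                  ~~~^^^^^^^^^
IndexError: index -1 is out of bounds for axis 0 with size 0
```

View pics/fin.png

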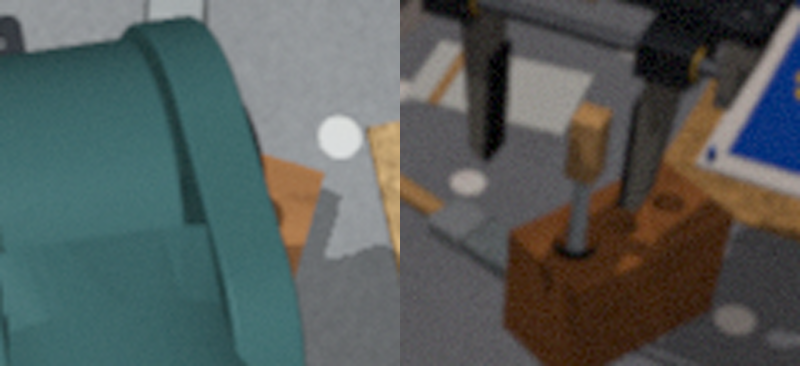

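The gauge stands upright in the narrow well. The head is centred at (579.5, -159.3), directly over the mouth, and its top at z≈217 puts the tip about 83 mm deep. The ring sits on the rim and the gripper is clear, so I'm handing in.

```bash
python3 -c "
from cell import robot
print(robot.close_job())"
```

```text
the job is handed in; nothing more can be done
None
```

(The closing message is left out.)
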